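Spin the salad spinner with the fingertips

TASK

The salad spinner has just been rinsed: spin the water off its basket. Push the crank's knob lightly round with the closed fingertips, following its circle clockwise as seen from above, for two full turns, so that it stops about where it began, and draw the hand clear. Do not grip the knob, and leave the spinner standing where it is and the other things alone.

Things in the scene. Friction and masses are not known exactly. Their poses are not given: they have to be found in the camera images.
- salad_spinner: hand-cranked salad spinner: clear bowl, white basket inside, green lid 250 across, white crank arm, dark knob. Loose, 1.8 to 2.4 kg, on a rubber foot 180 across; tips if pushed over about 8 N at the knob. Origin: centre of the underside, on the crank's upright axis; any yaw. Rim 131 high, lid at most 155 (centre), crank arm 22 wide, 159 to 169 high
- crank (a joint): angle of the crank on the spinner, rad: 0 at the start, grows clockwise seen from above, 6.28 a turn, no stops in the way. It takes 1.3 to 2.5 N at the knob, stays where it is left and hardly runs on. The basket is geared to it, three turns for one
- knob (a point): centre of the top of the dark knob, 210 above the spinner's underside. The knob is upright and round, 28 across, 75 from the crank's axis to its middle, side from 171 to 207 high. It goes round with the crank and turns freely on its pin; the point's -x points from the axis to the knob
- gas_lighter: gas lighter, yellow handle with thin steel barrel, 235 x 22 x 26, lies along x to the left of the spinner; loose bystander
- slotted_spoon: slotted spoon with black handle, 298 x 66 x 22, lies along x to the right of the spinner; loose bystander
- griddle_scraper: scraper with a red grip, 160 x 100 x 32, lies at the left; loose bystander

How it is judged:
By the outcome, as a careful person would: the job done as asked, in the order asked, and still so for the second after the job is handed in, with the robot touching nothing.
It also fails if it takes over 64 s, if anything falls off the work surface, if the arm or the gripper's body presses on something with over 40 N, if the wrist force passes 120 N, or if a joint passes its speed limit or range.

ROBOT

A 6-joint arm with a two-finger parallel gripper is mounted at the origin on a cart in front of the work surface, level with it; the furniture and walls round the work are solid. World frame = base frame: x ahead of the robot, y to its left, z up, the work surface at z = 0. Lengths are in mm, angles in rad, forces in N, time in s.
With the tool pointing down it reaches from about 375 to 900 mm from the base axis. Payload 3.1 kg.
Tool frame: the origin (TCP) lies at the very end of the fingers, on their centre line; the grasp point (between the pads) lies 19 mm behind it; z points along the fingers, y is the line along which they close (so a half turn about z gives the same grasp; the last joint's range is limited). The gripper opens to 85 mm and grips with 20 to 120 N. Pads are 22 mm wide; open, the fingers measure 114 mm over their backs; the gripper's body (76 mm by 85 mm) begins 54 mm behind the grasp point. The pads swing forward as they close: fully open they stand 13 mm farther back than shut.
Start: joints at [-1.361, 0.527, 1.433, -0, 1.181, -0.178], TCP at [236.366, -578.557, 231.31] pointing down, gripper open.
Joint ranges: [-3.08, 3.08], [-0.75, 2.2], [0.22, 2.44], [-1.43, 4.57], [0, 2.65], [-2.85, 2.85]. Speed limits (rad/s): [2.79, 2.79, 3.14, 3.14, 3.14, 3.14].

INTERFACE

Orientations are given as a rotation vector (axis times angle).
In Python, from plant import sensors, camera, manip gives the robot as it stands. The module is installed in compiled form; this text tells all that it offers.
- The arm moves only by the tool jog_arm, never from a script. Its argument "increments" is a list of rows, each an object of numbers: "dx", "dy", "dz": the shift along the tool's x, y, z in mm; "wx", "wy", "wz": the turn, a rotation vector about the tool's x, y, z in degrees; "claw": the finger opening in mm, from 0 to 85.4. A call has 1 to 12 rows; each row shifts and turns the commanded pose from where the row before left it, along the tool's axes as they then stand; what a row does not reach is not made up. A row lasts 1/8 s, in which the tool goes at most 62.5 mm and 10.7 degrees, less where a joint would pass 70% of its speed; a pose out of reach is approached as far as the arm can. A call with a gripper value outside its range is refused whole. The fingers move at their own pace and stop on an object; the grip force is fixed at half the most. Time passes only in rows, so rows that do not move let the fingers close. It gives the time, the measured TCP pose, the force, the opening and the grip force at its end, in the units of the state.
- sensors.get_obs(): the state, without advancing time (a new reading comes with each control period).
- camera(name): name is "side" or "top"; returns a dict with "image" (420x560x3 uint8, red, green, blue), "z_map" (420x560 float32, mm along the optical axis (not along the pixel's ray), 0 where there is no reading), "fx", "fy", "cx", "cy" (pixels), "R" (3x3) and "t" (3): a world point X has camera coordinates R X + t. Camera axes: x right, y down, z forward; pixel columns grow to the right and rows downward; lengths in mm; the calibration is good to about 2 mm. A picture is of the moment at which its call begins.
- manip.finish_job(): hands the job in; it is judged then, once.
The state is a dict: "t": time; "qpos": joint angles; "dq": joint speeds; "tau": joint torques, N m; "position": TCP position; "tcp_rot": TCP orientation; "contact_force": force on the tool from outside, world axes, zero at the start; "wrist_torque": the same for the moment, N m; "width": opening from 0.0 (shut) to 1.0 (fully open); "gripper_force": force on a finger pad.
Only numpy, scipy, OpenCV 4.12 (cv2) and the standard library are available. Lean on these libraries where they do the work, as an engineer would, in place of code of your own. Each camera call takes 0.05 s, during which the arm holds its last target. There are 200 camera calls.

## Working session

There is one attempt and no reset: what is moved stays moved. The work goes in short steps, Python scripts to look and compute and a tool call to move; the robot and the scene stay as the last step left them, time stands still between calls to the robot, and variables do not carry over. Pictures are saved under pics/ and viewed, at most 10 in all, crops included, and the job is handed in when it is done.

Besides the shell and the picture viewer there is one more tool, called after ">>>" as name(argument=value, ...) on one line, values as JSON. jog_arm: Moves the arm, as the interface text tells. Its arguments: {"type":"object","properties":{"increments":{"type":"array"}},"required":["increments"]}

```bash
mkdir -p pics
python3 - <<'E'
from plant import sensors,camera
import cv2,numpy as np
o=sensors.get_obs();print({k:np.round(v,3) for k,v in o.items()})
for n in("top","side"):
    c=camera(n);cv2.imwrite(f"pics/{n}0.png",c["image"][:,:,::-1]);print(n,c["fx"],c["cx"],c["cy"],np.round(c["R"],3).tolist(),np.round(c["t"],1))
    np.savez(f"{n}.npz",**c)
E
```

```text
{'t': np.float64(0.0), 'qpos': array([-1.362,  0.528,  1.434,  0.   ,  1.181, -0.179]), 'dq': array([ 0.001, -0.   ,  0.   ,  0.001,  0.   , -0.001]), 'tau': array([-1.0000e-03, -4.4235e+01, -1.7803e+01, -0.0000e+00,  8.0000e-03,
        0.0000e+00]), 'position': array([ 236.199, -577.859,  230.302]), 'tcp_rot': array([-3.081, -0.605,  0.   ]), 'contact_force': array([ 0.351,  0.268, -0.007]), 'wrist_torque': array([ 0.032, -0.091,  0.009]), 'gripper_force': np.float64(0.0), 'width': np.float64(1.003)}
top 470.8919310152091 286.6892670358266 208.65787329878742 [[-0.341, -0.94, -0.007], [-0.746, 0.275, -0.607], [0.573, -0.202, -0.795]] [ 254.   481.4 1193.5]
side 412.05733057612645 277.38973905495163 213.84377355180047 [[-0.808, 0.589, -0.011], [0.456, 0.615, -0.643], [-0.372, -0.525, -0.766]] [ 413.5 -181.  1479.3]
```

View pics/top0.png

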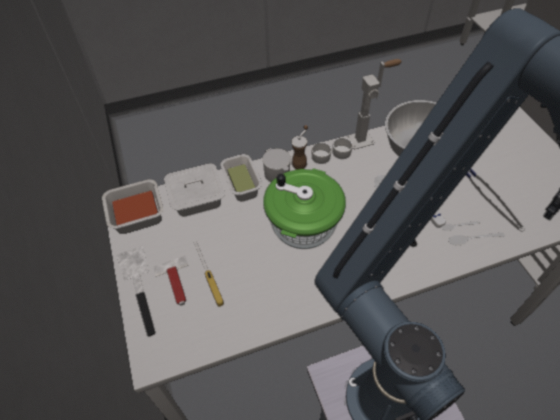

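View pics/side0.png

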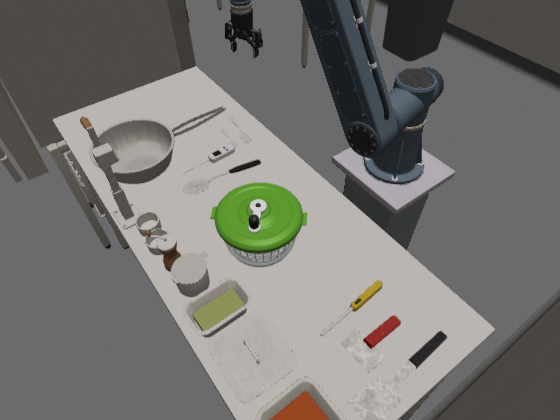

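Top view: green lid centred near (305,201), with the dark knob at (281,180) and the hub at (304,193). Side view: lid (259,215), knob (254,220), hub (258,206).

```bash
cat > h.py <<'E'
import cv2,numpy as np
def ray(c,u,v):
    d=c["R"].T@np.array([(u-c["cx"])/c["fx"],(v-c["cy"])/c["fy"],1]);return -c["R"].T@c["t"],d
def onz(c,u,v,z):
    o,d=ray(c,u,v);return o+d*(z-o[2])/d[2]
def tri(cs,ps):
    A=0;b=0
    for c,p in zip(cs,ps):
        o,d=ray(c,*p);d=d/np.linalg.norm(d);P=np.eye(3)-np.outer(d,d);A=A+P;b=b+P@o
    X=np.linalg.solve(A,b);return X
def proj(c,X):
    q=c["R"]@X+c["t"];return q[0]/q[2]*c["fx"]+c["cx"],q[1]/q[2]*c["fy"]+c["cy"]
def blob(c,seed,dark,r=14):
    im=c["image"];hsv=cv2.cvtColor(im,cv2.COLOR_RGB2HSV)
    m=(hsv[...,2]<70) if dark else ((hsv[...,1]<60)&(hsv[...,2]>140))
    w=np.zeros(m.shape,np.uint8);cv2.circle(w,seed,r,1,-1);m=(m&(w>0)).astype(np.uint8)
    n,l,s,ce=cv2.connectedComponentsWithStats(m);i=1+np.argmax(s[1:,4]);return ce[i],s[i],l==i
def zpts(c,m):
    v,u=np.nonzero(m&(c["z_map"]>0));z=c["z_map"][v,u]
    return (np.c_[(u-c["cx"])/c["fx"]*z,(v-c["cy"])/c["fy"]*z,z]-c["t"])@c["R"]
E
python3 - <<'E'
from h import *
cs=[dict(np.load(n+".npz")) for n in("top","side")]
kb=[blob(c,s,True) for c,s in zip(cs,[(281,180),(254,220)])]
for b,c in zip(kb,cs):print("knob",b[0],b[1],np.median(zpts(c,b[2]),0),onz(c,*b[0],191))
print("tri knob",tri(cs,[b[0] for b in kb]))
for c in cs:
    hsv=cv2.cvtColor(c["image"],cv2.COLOR_RGB2HSV);g=cv2.inRange(hsv,(40,120,40),(80,255,255))
    P=zpts(c,g>0);ok=(P[:,2]>110)&(P[:,2]<165);P=P[ok];(x,y),r=cv2.minEnclosingCircle(P[:,:2].astype(np.float32))
    print("lid",len(P),P[:,2].min(),P[:,2].max(),P[:,2].mean(),(x,y),r)
    # ellipse outline of the lid cast at rim height
    k=cv2.morphologyEx(g,cv2.MORPH_OPEN,np.ones((17,17)));ct=max(cv2.findContours(k,0,1)[0],key=cv2.contourArea)
    Q=np.array([onz(c,*p[0],133)[:2] for p in ct]);A=np.c_[2*Q,np.ones(len(Q))];s=np.linalg.lstsq(A,(Q**2).sum(1),rcond=None)[0]
    print("rim circ",s[:2],np.sqrt(s[2]+s[0]**2+s[1]**2))
ims=[cv2.resize(c["image"][v-40:v+40,u-50:u+50,::-1],(480,384),interpolation=cv2.INTER_CUBIC) for c,(u,v) in zip(cs,[(300,195),(258,215)])]
cv2.imwrite("pics/crop.png",np.vstack([ims[0][:300],ims[1][:300]]))
E
```

```text
knob [280.41666667 178.89583333] [276 173  10  13  96] [619.74570358  62.60325294 202.85260061] [630.12139009  59.86338273 191.        ]
knob [253.43243243 221.4954955 ] [249 215  10  14 111] [632.9679241   65.43900192 200.33493466] [629.16005221  59.4490242  191.        ]
tri knob [629.48277139  60.05089641 191.80047177]
lid 3429 122.4378290915025 159.68358110499537 141.65673061851598 (573.8099975585938, 3.507850408554077) 133.08676147460938
rim circ [546.88015464 -48.37441632] 74.40987195159252
lid 4446 116.52913222776758 158.1401642211353 140.78276362422372 (578.9827880859375, 3.1092705726623535) 134.78591918945312
rim circ [584.07878736  13.56172821] 104.53328942354248
```

View pics/crop.png

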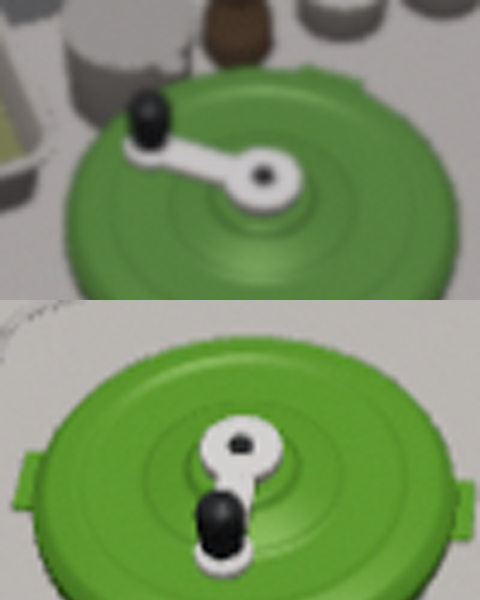

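The crops show the knob standing on the arm's end, and a dark dot at the hub centre: top pixel ≈(304.8,191.5), side pixel ≈(258.0,205.2).

Run:
```python
from h import *
cs=[dict(np.load(n+".npz")) for n in("top","side")]
ps=[(304.8,191.5),(258.0,205.2)]
a=tri(cs,ps);print("hub",a,[onz(c,*p,a[2])-a for c,p in zip(cs,ps)])
hb=[blob(c,(int(p[0]),int(p[1])),False,9) for c,p in zip(cs,ps)];print([b[0] for b in hb],tri(cs,[b[0] for b in hb]))
k=np.array([629.5,60.05]);d=k-a[:2];print(np.hypot(*d),np.degrees(np.arctan2(d[1],d[0])))
```

```text
hub [577.53295218   2.68121035 168.1197951 ] [array([ 1.30768585e-01, -1.93887234e-01,  2.84217094e-14]), array([-1.38270432e-02,  2.35329518e-01,  2.84217094e-14])]
[array([303.8974359 , 191.37820513]), array([257.73863636, 205.93181818])] [579.41360637   4.5580106  167.71994595]
77.40640854814154 47.828400747066965
```

>>> jog_arm(increments=[{"wz":7.4,"claw":0},{"wz":7.4,"dz":-20},{"wz":7.4,"dz":-20},{"dx":25,"dy":-45},{"dx":25,"dy":-45},{"dx":25,"dy":-45},{"dx":25,"dy":-45},{"dx":25,"dy":-45},{"dx":25,"dy":-45},{"dx":25,"dy":-45},{"dx":25,"dy":-45},{}])

```text
invalid input
```

>>> jog_arm(increments=[{"dx":0,"dy":0,"dz":0,"wx":0,"wy":0,"wz":7.4,"claw":0}])

```text
t: 0.22
position: [236.3, -578.1, 230.6]
tcp_rot: [-3.115, -0.399, 0.0]
contact_force: [-1.0, 0.3, 1.2]
width: 0.816
gripper_force: 0.0
```

>>> jog_arm(increments=[{"dx":0,"dy":0,"dz":-20,"wx":0,"wy":0,"wz":7.4,"claw":0},{"dx":0,"dy":0,"dz":-20,"wx":0,"wy":0,"wz":7.4,"claw":0},{"dx":25,"dy":-45,"dz":0,"wx":0,"wy":0,"wz":0,"claw":0},{"dx":25,"dy":-45,"dz":0,"wx":0,"wy":0,"wz":0,"claw":0},{"dx":25,"dy":-45,"dz":0,"wx":0,"wy":0,"wz":0,"claw":0},{"dx":25,"dy":-45,"dz":0,"wx":0,"wy":0,"wz":0,"claw":0},{"dx":25,"dy":-45,"dz":0,"wx":0,"wy":0,"wz":0,"claw":0},{"dx":25,"dy":-45,"dz":0,"wx":0,"wy":0,"wz":0,"claw":0},{"dx":25,"dy":-45,"dz":0,"wx":0,"wy":0,"wz":0,"claw":0},{"dx":25,"dy":-45,"dz":0,"wx":0,"wy":0,"wz":0,"claw":0},{"dx":0,"dy":0,"dz":0,"wx":0,"wy":0,"wz":0,"claw":0},{"dx":0,"dy":0,"dz":0,"wx":0,"wy":0,"wz":0,"claw":0}])

```text
t: 1.72
position: [436.1, -218.7, 271.2]
tcp_rot: [3.141, 0.002, -0.001]
contact_force: [0.2, -0.5, -1.4]
width: 0.002
gripper_force: 0.0
```

>>> jog_arm(increments=[{"dx":24,"dy":-49.5,"dz":0,"wx":0,"wy":0,"wz":0,"claw":0},{"dx":24,"dy":-49.5,"dz":0,"wx":0,"wy":0,"wz":0,"claw":0},{"dx":24,"dy":-49.5,"dz":0,"wx":0,"wy":0,"wz":0,"claw":0},{"dx":24,"dy":-49.5,"dz":0,"wx":0,"wy":0,"wz":0,"claw":0},{"dx":24,"dy":-49.5,"dz":0,"wx":0,"wy":0,"wz":0,"claw":0},{"dx":24,"dy":-49.5,"dz":0,"wx":0,"wy":0,"wz":0,"claw":0},{"dx":0,"dy":0,"dz":0,"wx":0,"wy":0,"wz":0,"claw":0},{"dx":0,"dy":0,"dz":25,"wx":0,"wy":0,"wz":0,"claw":0},{"dx":0,"dy":0,"dz":25,"wx":0,"wy":0,"wz":0,"claw":0},{"dx":0,"dy":0,"dz":20,"wx":0,"wy":0,"wz":0,"claw":0},{"dx":0,"dy":0,"dz":15,"wx":0,"wy":0,"wz":0,"claw":0},{"dx":0,"dy":0,"dz":0,"wx":0,"wy":0,"wz":0,"claw":0}])

```text
t: 3.22
position: [579.3, 77.1, 185.1]
tcp_rot: [3.141, -0.002, -0.005]
contact_force: [1.3, 0.5, -0.0]
width: 0.0
gripper_force: 0.0
```

Run:
```python
from h import *
from plant import camera
a,b=camera("top"),camera("side")
ims=[cv2.resize(c["image"][v-50:v+50,u-65:u+65,::-1],(390,300),interpolation=cv2.INTER_CUBIC) for c,(u,v) in zip((a,b),[(300,185),(258,210)])]
cv2.imwrite("pics/c1.png",np.hstack(ims))
# path: commanded angles from 88 deg downward, 10 deg rows
C=np.array([578,3.3]);p=np.array([580.4,78.4]);
seq=[88,84,80,76,72,69,66,62,57,52]+list(np.arange(42,-800,-10))
for i in range(1,47):
    q=np.round(C+75*np.array([np.cos(np.radians(seq[i])),np.sin(np.radians(seq[i]))]),1);d=q-p;p=q;print(seq[i],round(d[0],1),round(-d[1],1))
```

```text
84 5.4 0.5
80 5.2 0.7
76 5.1 1.1
72 5.1 1.5
69 3.7 1.3
66 3.6 1.5
62 4.7 2.3
57 5.6 3.3
52 5.4 3.8
42 9.5 8.9
32 7.9 10.5
22 5.9 11.6
12 3.9 12.5
2 1.6 13.0
-8 -0.7 13.0
-18 -3.0 12.8
-28 -5.1 12.0
-38 -7.1 11.0
-48 -8.9 9.5
-58 -10.5 7.9
-68 -11.6 5.9
-78 -12.5 3.9
-88 -13.0 1.6
-98 -13.0 -0.7
-108 -12.8 -3.0
-118 -12.0 -5.1
-128 -11.0 -7.1
-138 -9.5 -8.9
-148 -7.9 -10.5
-158 -5.9 -11.6
-168 -3.9 -12.5
-178 -1.6 -13.0
-188 0.7 -13.0
-198 3.0 -12.8
-208 5.1 -12.0
-218 7.1 -11.0
-228 8.9 -9.5
-238 10.5 -7.9
-248 11.6 -5.9
-258 12.5 -3.9
-268 13.0 -1.6
-278 13.0 0.7
-288 12.8 3.0
-298 12.0 5.1
-308 11.0 7.1
-318 9.5 8.9
```

View pics/c1.png

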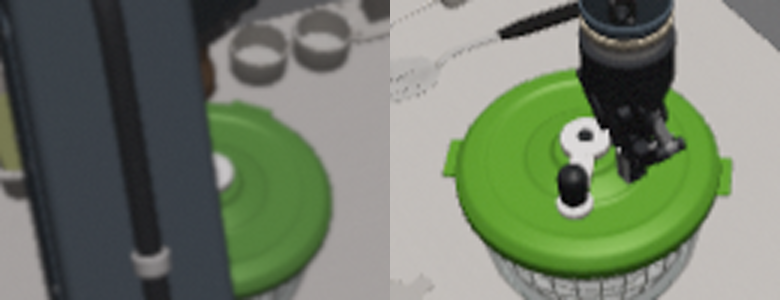

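The side view shows the closed fingertips over the lid at crop (632,170), clear of the knob at (573,185); the arm hides the knob in the top view. I'll start slowly.

>>> jog_arm(increments=[{"dx":5.4,"dy":0.5,"dz":0,"wx":0,"wy":0,"wz":0,"claw":0},{"dx":5.2,"dy":0.7,"dz":0,"wx":0,"wy":0,"wz":0,"claw":0},{"dx":5.1,"dy":1.1,"dz":0,"wx":0,"wy":0,"wz":0,"claw":0},{"dx":5.1,"dy":1.5,"dz":0,"wx":0,"wy":0,"wz":0,"claw":0},{"dx":3.7,"dy":1.3,"dz":0,"wx":0,"wy":0,"wz":0,"claw":0},{"dx":3.6,"dy":1.5,"dz":0,"wx":0,"wy":0,"wz":0,"claw":0},{"dx":4.7,"dy":2.3,"dz":0,"wx":0,"wy":0,"wz":0,"claw":0},{"dx":5.6,"dy":3.3,"dz":0,"wx":0,"wy":0,"wz":0,"claw":0},{"dx":5.4,"dy":3.8,"dz":0,"wx":0,"wy":0,"wz":0,"claw":0}])

```text
t: 4.45
position: [624.0, 62.4, 186.2]
tcp_rot: [-3.141, -0.001, 0.001]
contact_force: [-2.1, 1.5, 0.1]
width: 0.001
gripper_force: 0.9
```

```bash
cat > look.py <<'E'
from h import *
import sys
from plant import camera,sensors
C=np.array([578,3.3]);b=camera("side");np.savez("last.npz",**b)
p=sensors.get_obs()["position"];print("tcp ang",np.degrees(np.arctan2(p[1]-C[1],p[0]-C[0])),np.hypot(*(p[:2]-C)),p[2])
h=blob(b,(258,206),False,9)[0];print("hub",h)
cv2.imwrite(sys.argv[1],cv2.resize(b["image"][160:260,193:323,::-1],(520,400),interpolation=cv2.INTER_CUBIC))
E
python3 look.py pics/c2.png
```

```text
tcp ang 51.028617027146495 75.11780803052503 186.23486412520768
hub [266.  205.5]
```

View pics/c2.png

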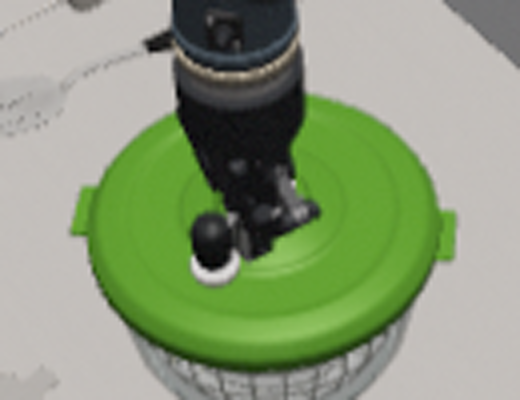

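In this view the fingertips push the knob, now at crop (212,243), with about 2.6 N. The bowl hasn't shifted. Continuing.

>>> jog_arm(increments=[{"dx":9.5,"dy":8.9,"dz":0,"wx":0,"wy":0,"wz":0,"claw":0},{"dx":7.9,"dy":10.5,"dz":0,"wx":0,"wy":0,"wz":0,"claw":0},{"dx":5.9,"dy":11.6,"dz":0,"wx":0,"wy":0,"wz":0,"claw":0},{"dx":3.9,"dy":12.5,"dz":0,"wx":0,"wy":0,"wz":0,"claw":0},{"dx":1.6,"dy":13.0,"dz":0,"wx":0,"wy":0,"wz":0,"claw":0},{"dx":-0.7,"dy":13.0,"dz":0,"wx":0,"wy":0,"wz":0,"claw":0}])

```text
t: 5.25
position: [652.1, -7.9, 186.2]
tcp_rot: [-3.141, -0.0, -0.0]
contact_force: [0.1, 2.5, -1.7]
width: 0.004
gripper_force: 1.1
```

>>> jog_arm(increments=[{"dx":-3.0,"dy":12.8,"dz":0,"wx":0,"wy":0,"wz":0,"claw":0},{"dx":-5.1,"dy":12.0,"dz":0,"wx":0,"wy":0,"wz":0,"claw":0},{"dx":-7.1,"dy":11.0,"dz":0,"wx":0,"wy":0,"wz":0,"claw":0},{"dx":-8.9,"dy":9.5,"dz":0,"wx":0,"wy":0,"wz":0,"claw":0},{"dx":-10.5,"dy":7.9,"dz":0,"wx":0,"wy":0,"wz":0,"claw":0},{"dx":-11.6,"dy":5.9,"dz":0,"wx":0,"wy":0,"wz":0,"claw":0}])

```text
t: 6.0
position: [605.4, -66.8, 186.6]
tcp_rot: [3.141, 0.001, 0.001]
contact_force: [2.4, 0.4, -0.3]
width: 0.0
gripper_force: 1.0
```

```bash
python3 look.py pics/c3.png
```

```text
tcp ang -70.30475445482702 74.78361488199003 186.3793086527467
hub [257.69444444 205.23888889]
```

View pics/c3.png

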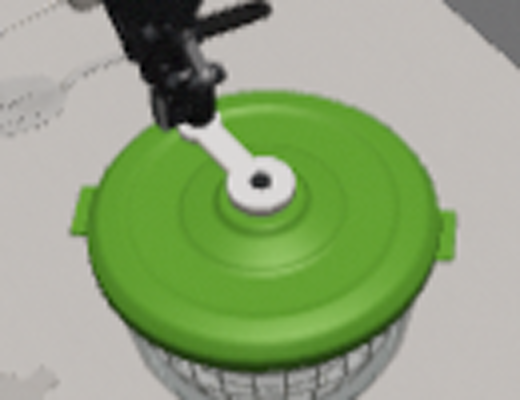

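The crank follows: its arm runs from the hub (260,182) to the knob behind the fingers near (200,115). The hub and lid haven't moved, so I'll finish the first turn.

>>> jog_arm(increments=[{"dx":-12.5,"dy":3.9,"dz":0,"wx":0,"wy":0,"wz":0,"claw":0},{"dx":-13.0,"dy":1.6,"dz":0,"wx":0,"wy":0,"wz":0,"claw":0},{"dx":-13.0,"dy":-0.7,"dz":0,"wx":0,"wy":0,"wz":0,"claw":0},{"dx":-12.8,"dy":-3.0,"dz":0,"wx":0,"wy":0,"wz":0,"claw":0},{"dx":-12.0,"dy":-5.1,"dz":0,"wx":0,"wy":0,"wz":0,"claw":0},{"dx":-11.0,"dy":-7.1,"dz":0,"wx":0,"wy":0,"wz":0,"claw":0}])

```text
t: 6.8
position: [531.0, -55.4, 186.4]
tcp_rot: [3.141, 0.0, 0.001]
contact_force: [2.0, -0.9, -0.6]
width: -0.001
gripper_force: 1.2
```

>>> jog_arm(increments=[{"dx":-9.5,"dy":-8.9,"dz":0,"wx":0,"wy":0,"wz":0,"claw":0},{"dx":-7.9,"dy":-10.5,"dz":0,"wx":0,"wy":0,"wz":0,"claw":0},{"dx":-5.9,"dy":-11.6,"dz":0,"wx":0,"wy":0,"wz":0,"claw":0},{"dx":-3.9,"dy":-12.5,"dz":0,"wx":0,"wy":0,"wz":0,"claw":0},{"dx":-1.6,"dy":-13.0,"dz":0,"wx":0,"wy":0,"wz":0,"claw":0},{"dx":0.7,"dy":-13.0,"dz":0,"wx":0,"wy":0,"wz":0,"claw":0}])

```text
t: 7.55
position: [503.0, 14.9, 186.1]
tcp_rot: [-3.141, -0.001, 0.002]
contact_force: [-1.0, -1.3, -1.0]
width: -0.001
gripper_force: 1.0
```

>>> jog_arm(increments=[{"dx":3.0,"dy":-12.8,"dz":0,"wx":0,"wy":0,"wz":0,"claw":0},{"dx":5.1,"dy":-12.0,"dz":0,"wx":0,"wy":0,"wz":0,"claw":0},{"dx":7.1,"dy":-11.0,"dz":0,"wx":0,"wy":0,"wz":0,"claw":0},{"dx":8.9,"dy":-9.5,"dz":0,"wx":0,"wy":0,"wz":0,"claw":0},{"dx":10.5,"dy":-7.9,"dz":0,"wx":0,"wy":0,"wz":0,"claw":0},{"dx":11.6,"dy":-5.9,"dz":0,"wx":0,"wy":0,"wz":0,"claw":0}])

```text
t: 8.3
position: [550.2, 73.7, 186.1]
tcp_rot: [-3.141, -0.001, 0.001]
contact_force: [-2.1, 0.8, -1.0]
width: -0.002
gripper_force: 0.9
```

```bash
python3 look.py pics/c4.png
```

```text
tcp ang 109.71417178438223 75.07715178301241 186.4577923221749
hub [258.40322581 206.10752688]
```

View pics/c4.png

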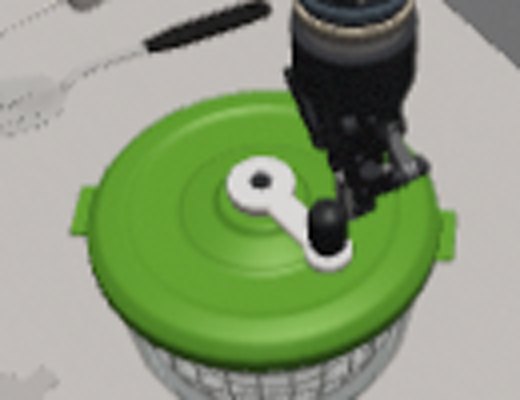

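The first turn is nearly done: the knob at crop (326,225) is being pushed and the hub is still at (260,181). Now the second turn.

>>> jog_arm(increments=[{"dx":12.5,"dy":-3.9,"dz":0,"wx":0,"wy":0,"wz":0,"claw":0},{"dx":13.0,"dy":-1.6,"dz":0,"wx":0,"wy":0,"wz":0,"claw":0},{"dx":13.0,"dy":0.7,"dz":0,"wx":0,"wy":0,"wz":0,"claw":0},{"dx":12.8,"dy":3.0,"dz":0,"wx":0,"wy":0,"wz":0,"claw":0},{"dx":12.0,"dy":5.1,"dz":0,"wx":0,"wy":0,"wz":0,"claw":0},{"dx":11.0,"dy":7.1,"dz":0,"wx":0,"wy":0,"wz":0,"claw":0}])

```text
t: 9.1
position: [624.7, 62.2, 186.3]
tcp_rot: [-3.141, -0.0, 0.0]
contact_force: [-1.4, 1.2, 0.6]
width: -0.003
gripper_force: 1.1
```

>>> jog_arm(increments=[{"dx":9.5,"dy":8.9,"dz":0,"wx":0,"wy":0,"wz":0,"claw":0},{"dx":7.9,"dy":10.5,"dz":0,"wx":0,"wy":0,"wz":0,"claw":0},{"dx":5.9,"dy":11.6,"dz":0,"wx":0,"wy":0,"wz":0,"claw":0},{"dx":3.9,"dy":12.5,"dz":0,"wx":0,"wy":0,"wz":0,"claw":0},{"dx":1.6,"dy":13.0,"dz":0,"wx":0,"wy":0,"wz":0,"claw":0},{"dx":-0.7,"dy":13.0,"dz":0,"wx":0,"wy":0,"wz":0,"claw":0}])

```text
t: 9.85
position: [652.0, -7.8, 186.2]
tcp_rot: [-3.141, -0.0, 0.0]
contact_force: [-0.3, 0.9, -1.1]
width: -0.003
gripper_force: 1.1
```

>>> jog_arm(increments=[{"dx":-3.0,"dy":12.8,"dz":0,"wx":0,"wy":0,"wz":0,"claw":0},{"dx":-5.1,"dy":12.0,"dz":0,"wx":0,"wy":0,"wz":0,"claw":0},{"dx":-7.1,"dy":11.0,"dz":0,"wx":0,"wy":0,"wz":0,"claw":0},{"dx":-8.9,"dy":9.5,"dz":0,"wx":0,"wy":0,"wz":0,"claw":0},{"dx":-10.5,"dy":7.9,"dz":0,"wx":0,"wy":0,"wz":0,"claw":0},{"dx":-11.6,"dy":5.9,"dz":0,"wx":0,"wy":0,"wz":0,"claw":0}])

```text
t: 10.6
position: [605.3, -66.8, 186.6]
tcp_rot: [3.141, 0.0, 0.001]
contact_force: [1.2, -0.5, -0.4]
width: -0.006
gripper_force: 1.0
```

>>> jog_arm(increments=[{"dx":-12.5,"dy":3.9,"dz":0,"wx":0,"wy":0,"wz":0,"claw":0},{"dx":-13.0,"dy":1.6,"dz":0,"wx":0,"wy":0,"wz":0,"claw":0},{"dx":-13.0,"dy":-0.7,"dz":0,"wx":0,"wy":0,"wz":0,"claw":0},{"dx":-12.8,"dy":-3.0,"dz":0,"wx":0,"wy":0,"wz":0,"claw":0},{"dx":-12.0,"dy":-5.1,"dz":0,"wx":0,"wy":0,"wz":0,"claw":0},{"dx":-11.0,"dy":-7.1,"dz":0,"wx":0,"wy":0,"wz":0,"claw":0}])

```text
t: 11.35
position: [531.0, -55.4, 186.4]
tcp_rot: [3.141, 0.0, 0.001]
contact_force: [2.6, -1.4, -1.0]
width: -0.003
gripper_force: 1.2
```

>>> jog_arm(increments=[{"dx":-9.5,"dy":-8.9,"dz":0,"wx":0,"wy":0,"wz":0,"claw":0},{"dx":-7.9,"dy":-10.5,"dz":0,"wx":0,"wy":0,"wz":0,"claw":0},{"dx":-5.9,"dy":-11.6,"dz":0,"wx":0,"wy":0,"wz":0,"claw":0},{"dx":-3.9,"dy":-12.5,"dz":0,"wx":0,"wy":0,"wz":0,"claw":0},{"dx":-1.6,"dy":-13.0,"dz":0,"wx":0,"wy":0,"wz":0,"claw":0},{"dx":0.7,"dy":-13.0,"dz":0,"wx":0,"wy":0,"wz":0,"claw":0}])

```text
t: 12.1
position: [503.0, 14.9, 186.1]
tcp_rot: [-3.141, -0.001, 0.002]
contact_force: [-0.3, -2.8, -0.9]
width: 0.003
gripper_force: 1.0
```

>>> jog_arm(increments=[{"dx":3.0,"dy":-12.8,"dz":0,"wx":0,"wy":0,"wz":0,"claw":0},{"dx":5.1,"dy":-12.0,"dz":0,"wx":0,"wy":0,"wz":0,"claw":0},{"dx":7.1,"dy":-11.0,"dz":0,"wx":0,"wy":0,"wz":0,"claw":0},{"dx":8.9,"dy":-9.5,"dz":0,"wx":0,"wy":0,"wz":0,"claw":0},{"dx":10.5,"dy":-7.9,"dz":0,"wx":0,"wy":0,"wz":0,"claw":0},{"dx":11.6,"dy":-5.9,"dz":0,"wx":0,"wy":0,"wz":0,"claw":0}])

```text
t: 12.85
position: [550.2, 73.7, 186.1]
tcp_rot: [-3.141, -0.001, 0.001]
contact_force: [-2.3, -0.1, -2.5]
width: -0.007
gripper_force: 0.9
```

```bash
python3 look.py pics/c5.png
```

```text
tcp ang 109.72542607277484 75.09649682283533 186.44434226582558
hub [258.40322581 206.10752688]
```

View pics/c5.png

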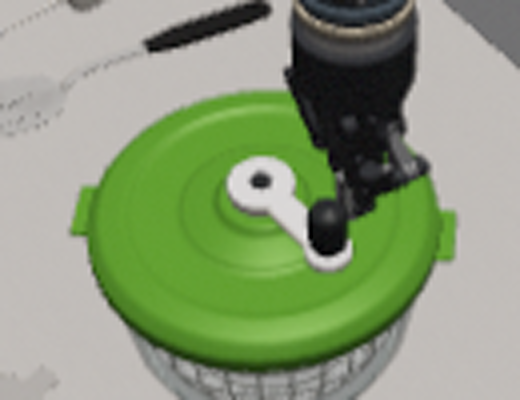

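The view matches the one a turn ago, with the knob at crop (327,226). I'll compute the remaining angle.

Run:
```python
from h import *
b=dict(np.load("last.npz"));C=np.array([578,3.3])
a=lambda X:(np.degrees(np.arctan2(X[1]-C[1],X[0]-C[0])),np.hypot(*(X[:2]-C)))
f=lambda u,v:(193+(u+.5)/4-.5,160+(v+.5)/4-.5)
for p in [(327,226),(327,229)]:print(a(onz(b,*f(*p),191)))
print(a(onz(b,253.43,221.5,191)))
print(a(onz(b,*f(327,252),171)), "ring")
p=C+75*np.array([np.cos(np.radians(112)),np.sin(np.radians(112))])
for s in (103,95,88,82,77,73,70,68):
    q=C+75*np.array([np.cos(np.radians(s)),np.sin(np.radians(s))]);print(s,np.round(q-p,1)*[1,-1]);p=q
```

```text
(np.float64(92.34075397143638), np.float64(73.8752888604964))
(np.float64(91.15283895951835), np.float64(75.89603153242305))
(np.float64(47.6587819710331), np.float64(75.97643469461212))
(np.float64(89.55624378657828), np.float64(78.28634889622658)) ring
103 [11.2 -3.5]
95 [10.3 -1.6]
88 [ 9.2 -0.2]
82 [7.8 0.7]
77 [6.4 1.2]
73 [5.1 1.4]
70 [3.7 1.2]
68 [2.4 0.9]
```

>>> jog_arm(increments=[{"dx":11.2,"dy":-3.5,"dz":0,"wx":0,"wy":0,"wz":0,"claw":0},{"dx":10.3,"dy":-1.6,"dz":0,"wx":0,"wy":0,"wz":0,"claw":0},{"dx":9.2,"dy":-0.2,"dz":0,"wx":0,"wy":0,"wz":0,"claw":0},{"dx":7.8,"dy":0.7,"dz":0,"wx":0,"wy":0,"wz":0,"claw":0},{"dx":6.4,"dy":1.2,"dz":0,"wx":0,"wy":0,"wz":0,"claw":0},{"dx":5.1,"dy":1.4,"dz":0,"wx":0,"wy":0,"wz":0,"claw":0},{"dx":3.7,"dy":1.2,"dz":0,"wx":0,"wy":0,"wz":0,"claw":0},{"dx":0,"dy":0,"dz":0,"wx":0,"wy":0,"wz":0,"claw":0}])

```text
t: 13.9
position: [604.1, 73.5, 186.4]
tcp_rot: [3.141, 0.0, 0.002]
contact_force: [0.3, 0.5, -0.5]
width: 0.003
gripper_force: 0.0
```

```bash
cat >> look.py <<'E'
for s in [(254,221),(256,221)]:
    k=blob(b,s,True,14);X=onz(b,*k[0],191);print("knob",k[0],k[1],np.degrees(np.arctan2(X[1]-C[1],X[0]-C[0])))
E
python3 look.py pics/c6.png
```

```text
tcp ang 69.6982487418128 74.81734484251763 186.4494360352003
hub [253.88571429 208.91428571]
knob [258.18556701 219.17525773] [250 208  19  21 194] 57.134425480701736
knob [259.17647059 218.57466063] [250 208  20  21 221] 59.41422349241331
```

View pics/c6.png

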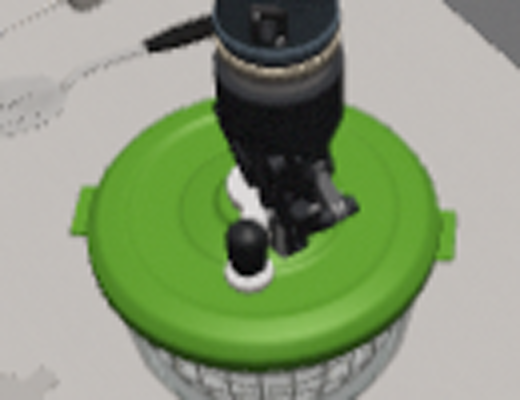

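The knob is at crop (248,246), about 1 px (≈3°) short of its start. I'll nudge it a little, then back off and measure.

>>> jog_arm(increments=[{"dx":2.4,"dy":0.9,"dz":0,"wx":0,"wy":0,"wz":0,"claw":0},{"dx":2.4,"dy":1.0,"dz":0,"wx":0,"wy":0,"wz":0,"claw":0},{"dx":0,"dy":0,"dz":0,"wx":0,"wy":0,"wz":0,"claw":0},{"dx":-4.8,"dy":-1.9,"dz":0,"wx":0,"wy":0,"wz":0,"claw":0},{"dx":-12,"dy":-3,"dz":0,"wx":0,"wy":0,"wz":0,"claw":0},{"dx":-12,"dy":-1,"dz":0,"wx":0,"wy":0,"wz":0,"claw":0},{"dx":0,"dy":0,"dz":0,"wx":0,"wy":0,"wz":0,"claw":0}])

```text
t: 14.82
position: [577.8, 78.1, 186.3]
tcp_rot: [-3.142, -0.001, 0.002]
contact_force: [1.1, 0.7, -0.1]
width: -0.001
gripper_force: 0.0
```

```bash
python3 look.py pics/c7.png
```

```text
tcp ang 89.37526810976338 74.56756612981945 186.51885104056183
hub [257.51381215 206.45856354]
knob [252.51327434 221.49557522] [248 215  10  14 113] 45.87896174398105
knob [252.51327434 221.49557522] [248 215  10  14 113] 45.87896174398105
```

The knob stands about 2° past two full turns and the hub hasn't moved. Drawing the hand up and clear.

>>> jog_arm(increments=[{"dx":0,"dy":0,"dz":-25,"wx":0,"wy":0,"wz":0,"claw":0},{"dx":0,"dy":0,"dz":-35,"wx":0,"wy":0,"wz":0,"claw":0},{"dx":0,"dy":0,"dz":-35,"wx":0,"wy":0,"wz":0,"claw":0},{"dx":-20,"dy":40,"dz":0,"wx":0,"wy":0,"wz":0,"claw":0},{"dx":-20,"dy":40,"dz":0,"wx":0,"wy":0,"wz":0,"claw":0},{"dx":-20,"dy":40,"dz":0,"wx":0,"wy":0,"wz":0,"claw":0},{"dx":-20,"dy":40,"dz":0,"wx":0,"wy":0,"wz":0,"claw":0},{"dx":-20,"dy":40,"dz":0,"wx":0,"wy":0,"wz":0,"claw":0},{"dx":-20,"dy":40,"dz":0,"wx":0,"wy":0,"wz":0,"claw":0},{"dx":0,"dy":0,"dz":0,"wx":0,"wy":0,"wz":0,"claw":0},{"dx":0,"dy":0,"dz":0,"wx":0,"wy":0,"wz":0,"claw":0}])

```text
t: 16.25
position: [459.8, -162.2, 281.5]
tcp_rot: [-3.141, 0.001, -0.001]
contact_force: [0.1, 0.5, 0.1]
width: 0.0
gripper_force: 0.0
```

```bash
python3 look.py pics/c8.png
python3 - <<'E'
import numpy as np,cv2
a=np.load("side.npz")["image"].astype(int);b=np.load("last.npz")["image"].astype(int)
m=(abs(a-b).max(2)>40).astype(np.uint8);n,l,s,c=cv2.connectedComponentsWithStats(m);print(s[1:][s[1:,4]>8])
from plant import manip;print(manip.finish_job())
E
```

```text
tcp ang -125.59690909283326 202.93855883855383 281.39975722427516
hub [257.6972973  206.32432432]
knob [252.51327434 221.49557522] [248 215  10  14 113] 45.87896174398105
knob [252.51327434 221.49557522] [248 215  10  14 113] 45.87896174398105
[[  225     0    83    70  2784]
 [  259     0    15     5    39]
 [  309     0   157   171 12953]
 [  447     0    17    27   279]
 [  465     0     3    30    51]
 [  464    34     4     7    19]
 [  240    66    33    62  1177]
 [  256   215     5    16    30]
 [  247   216     6    15    26]]
the job is handed in; nothing more can be done
None
```

The crank went two full turns clockwise, and the knob stopped about 2° past where it began. The spinner and the other things were not moved, the hand is clear, and the job was handed in at about 16 s.

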